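Uncover the low-voltage terminals of an LED sign driver

TASK

The LED driver on the back panel of this illuminated sign is to be wired on its low-voltage side: press the orange snap tab in and, with it pressed, push the light-grey terminal cover beside it outwards, away from the tab, until it is completely off its rails and the terminals lie open. Nothing is to be gripped and picked up: the cover just slides along and stays lying flat on the white panel. Leave the mains end (blue tab and its cover) shut, and the tape, the squeegee and the screwdriver where they are.

Things in the scene. Friction and masses are not known exactly. Their poses are not given: they have to be found in the camera images.
- sign: White back panel of the sign, 440 x 360 x 4 mm, lying on the bench, fixed there. Origin: centre of its underside (bench level); x along its 440 mm side, z up. Two LED bars 11 mm high over the bench run along x at y = +-162 mm.
- driver: Dark-grey LED driver screwed to the panel, never moves. Origin: centre of its underside, 4 mm above the bench (the panel's top); x along its length to the low-voltage (orange) end, parallel to the panel's x; z up. In this frame, mm: middle case x -60 to 60, y -37.5 to 37.5, flat top at z = 30. The mains end mirrors the low-voltage end towards -x.
- rail_end (a point): Outer end of the driver's low-voltage terminal deck, mid-width, at x = 110, y = 0, z = 15 mm of the driver. The deck, under the cover, runs from x = 60 to 110 with a guide rail on each side; on it stands a white terminal block, x 79 to 105, highest point z = 28 mm: a fingertip kept above that passes freely.
- led_tab_top (a point): Middle of the top face of the orange snap tab's press pad, at x = 41, y = 0, z = 38 mm of the driver. The pad is 34.5 mm long (x 24 to 58.5), 24 mm wide and stands 8 mm over the case. Ahead of it a tongue runs under the cover's edge and ends in a barb (x 65 to 71) that blocks the cover.
- led_tab (a joint): Orange tab: metres pressed straight down from rest, 0 to 0.0065 (end stop; the pad is then 1.5 mm over the case). Spring: 2 N to start, 7 N at the stop; it comes up when let go. From 0.004 on its barb clears the cover. Keep it pressed until the cover has moved 11 mm outwards; after that it may come up and does not hinder.
- led_cover: Light-grey terminal cover of the low-voltage end, loose, about 60 g: a cap 56 long (its x, outwards), 75 wide, 46 mm high, open below. Origin: centre of its underside. Shut it stands on the panel at x = 89, y = z = 0 of the driver. Ribs under the guide rails keep it down for 50 mm; it is off the rails when its origin is beyond x = 138. It slides easily (under 2 N); the panel is clear to x = 270.
- led_push_face (a point): Where to push the cover: middle of its flat inner end wall, which faces the tab, 28 mm inward of the cover's origin and 40 mm up (x = 61 of the driver when shut, 2 mm beyond the press pad). The wall is 75 mm wide and reaches from z = 30.5 mm (34.5 mm over the tongue) up to the cover's top at z = 46 mm.
- mains_cover: The same cover on the mains end, at x = -89 mm of the driver, to stay shut.
- mains_tab (a joint): Blue tab of the mains end (x -24 to -58.5 mm of the driver), metres pressed down; to be left alone.
- tape: Roll of red insulating tape lying flat on the panel, 68 mm across, 19 mm high. Origin: centre of its underside. Leave it.
- squeegee: Yellow plastic film squeegee, 90 x 55 mm, 6 mm high, with a grey felt edge, flat on the panel. Origin: centre of its underside. Leave it.
- screwdriver: Green-handled screwdriver, 170 mm long, lying on the panel on the other side of the driver. Leave it.
Not all that is in view belongs to the job. What is shaped like the led_cover but black is not meant.

How it is judged:
By the outcome, as a careful person would: the job done as asked, in the order asked, and still so for the second after the job is handed in, with the robot touching nothing.
It also fails if it takes over 32 s, if anything falls off the work surface, if the arm or the gripper's body presses on something with over 40 N, if the wrist force passes 120 N, or if a joint passes its speed limit or range.

ROBOT

A 6-joint arm with a two-finger parallel gripper is mounted at the origin on the work surface. World frame = base frame: x ahead of the robot, y to its left, z up, the work surface at z = 0. Lengths are in mm, angles in rad, forces in N, time in s.
With the tool pointing down it reaches from about 300 to 825 mm from the base axis. Payload 5.4 kg.
Tool frame: the origin (TCP) lies at the very end of the fingers, on their centre line; the grasp point (between the pads) lies bot.hold_point_z behind it (bot.hold_point_z is the distance from the TCP to the grasp point, in mm); z points along the fingers, y is the line along which they close (so a half turn about z gives the same grasp; the last joint's range is limited). The gripper opens to 92 mm and grips with 3 to 60 N. Pads are 20 mm wide; open, the fingers measure 128 mm over their backs; the gripper's body (75 mm by 189 mm) begins 69 mm behind the grasp point.
Start: joints at [1.068, 0.158, 1.597, -0, 1.386, -0.21], TCP at [165.975, 550.507, 214.601] pointing down, gripper open.
Joint ranges: [-2.91, 2.91], [-0.94, 2.29], [0.18, 2.7], [-1.29, 4.43], [0.17, 2.64], [-3, 3]. Speed limits (rad/s): [2.57, 2.57, 3.14, 3.14, 3.14, 3.14].

INTERFACE

Orientations are given as a rotation vector (axis times angle).
In Python, from cell import bot, eyes gives the robot as it stands. The module is installed in compiled form; this text tells all that it offers.
- The arm moves only by the shell command python3 -m jog 'ROWS' [OPENING] [FORCE]. ROWS is text: rows parted by semicolons, each of 6 numbers parted by spaces: the shift along the tool's x, y, z normalised to -1 to 1, where 1 is 120 mm, then the turn, a rotation vector about the tool's x, y, z normalised to -1 to 1, where 1 is 360 degrees. In form: x y z rx ry rz; .... A call has 1 to 5 rows; each row is the pose to reach, as a shift and turn from the pose commanded when the call began, along the tool's axes at that moment, turning the shorter way round; what a row does not reach only later rows make up. A row lasts 1/10 s, in which the tool goes at most 50 mm and 8.59 degrees, less where a joint would pass 70% of its speed; a pose out of reach is approached as far as the arm can. A call with a number of a shift or a turn outside -1 to 1 is refused whole. A call with a gripper value outside its range is refused whole. OPENING is the opening, from 0 (shut) to 1 (fully open), set as the call begins (- or left out, the last holds). The fingers move at their own pace and stop on an object; FORCE is the grip in N (left out, the last holds). Time passes only in rows, so rows that repeat a pose let the fingers close. It gives the time, the measured TCP pose, the force, the opening and the grip force at its end, in the units of the state.
- bot.get_state(): the state, without advancing time (a new reading comes with each control period).
- eyes.capture(name): name is "side" or "top"; returns a dict with "frame" (420x560x3 uint8, red, green, blue), "fov_y" (degrees; the focal length in pixels is half the picture's height over the tangent of half this angle, whatever the lens; pixels are square), "cx", "cy" (the principal point, pixels), "T" (4x4, takes a point from camera to world coordinates). Camera axes: x right, y down, z forward; pixel columns grow to the right and rows downward; lengths in mm; the calibration is good to about 2 mm. A picture is of the moment at which its call begins. There is no depth.
- bot.job_done(): hands the job in; it is judged then, once.
The state is a dict: "time_s": time; "qpos": joint angles; "qd": joint speeds; "effort": joint torques, N m; "ee_pos": TCP position; "eef_rot": TCP orientation; "contact_force": force on the tool from outside, world axes, zero at the start; "moment": the same for the moment, N m; "finger_gap": finger opening in mm; "grip_force": force on a finger pad.
Only numpy, scipy, OpenCV 4.12 (cv2) and the standard library are available. Lean on these libraries where they do the work, as an engineer would, in place of code of your own. Each camera call takes 0.05 s, during which the arm holds its last target. There are 200 camera calls.

## Working session

There is one attempt and no reset: what is moved stays moved. The work goes in short steps, Python scripts to look and compute and a shell command to move; the robot and the scene stay as the last step left them, time stands still between calls to the robot, and variables do not carry over. Pictures are saved under pics/ and viewed, at most 10 in all, crops included, and the job is handed in when it is done.

```bash
mkdir -p pics; python3 - <<'E'
from cell import bot, eyes
import cv2,pickle
d={}
for n in("side","top"):
    c=eyes.capture(n);d[n]=c;cv2.imwrite(f"pics/{n}0.png",c["frame"][:,:,::-1]);print(n,c["fov_y"],c["cx"],c["cy"],c["T"].round(3).tolist())
pickle.dump(d,open("c0.pkl","wb"))
s=bot.get_state();print(s["time_s"],s["ee_pos"],s["eef_rot"],s["contact_force"],bot.hold_point_z)
E
```

```text
side 56.350699979232395 279.6847740606156 209.85295436176068 [[0.977, -0.141, 0.163, 409.153], [-0.215, -0.69, 0.691, -400.032], [0.014, -0.71, -0.704, 541.894], [0.0, 0.0, 0.0, 1.0]]
top 47.01531951668561 279.69004968671226 214.04650660006536 [[-0.003, -0.993, 0.119, 372.938], [-1.0, 0.001, -0.013, 65.868], [0.012, -0.119, -0.993, 1072.377], [0.0, 0.0, 0.0, 1.0]]
0.1 [165.67415527 550.00966187 213.69843158] [-4.58206465e-01 -3.10732591e+00  2.58244232e-03] [ 0.13517911 -0.1960387  -0.23206227] 18.700000000000003
```

View pics/top0.png

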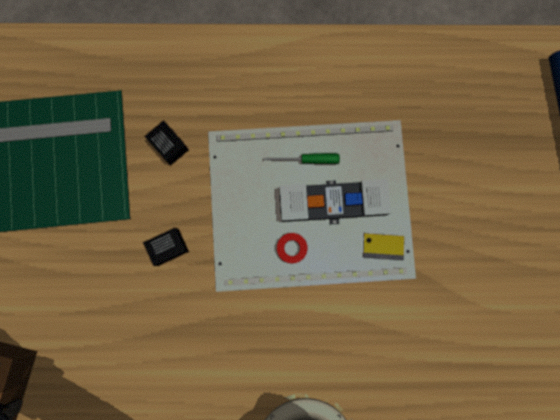

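View pics/side0.png

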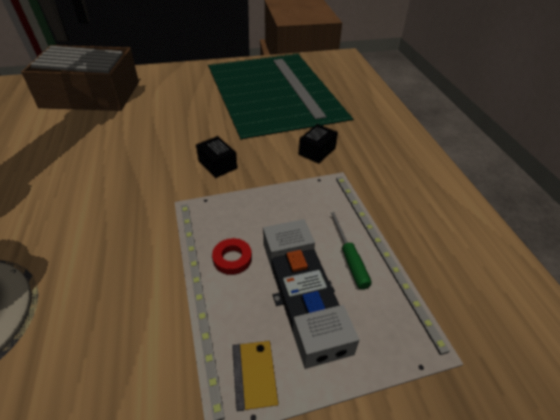

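Top view: the panel spans about (210,125)–(415,290). On it are the driver with the orange tab at (316,201), the light-grey cover at (294,202), the blue tab at (353,199) and the mains cover at (372,197). 
Cover candidates:
- (294,202), light grey beside the orange tab. This one fits the description.
- (372,197), light grey on the blue mains end, to stay shut.
- Black boxes at (166,143) and (166,246), off the panel and black, so not meant.

Next I confirm this in a crop and measure.

```bash
cat > h.py <<'E'
import numpy as np,cv2
def ray(c,uv,z):
    f=c["frame"].shape[0]/2/np.tan(np.radians(c["fov_y"])/2)
    T=c["T"];d=T[:3,:3]@np.array([(uv[0]-c["cx"])/f,(uv[1]-c["cy"])/f,1]);o=T[:3,3]
    return o+d*(z-o[2])/d[2]
def proj(c,p):
    f=c["frame"].shape[0]/2/np.tan(np.radians(c["fov_y"])/2)
    q=c["T"][:3,:3].T@(np.asarray(p)-c["T"][:3,3]);return np.array([c["cx"]+f*q[0]/q[2],c["cy"]+f*q[1]/q[2]])
def big(m):
    cs,_=cv2.findContours(m,cv2.RETR_EXTERNAL,cv2.CHAIN_APPROX_NONE);return max(cs,key=cv2.contourArea)
def hsv(c): return cv2.cvtColor(c["frame"],cv2.COLOR_RGB2HSV)
E
python3 - <<'E'
import pickle;from h import *
d=pickle.load(open("c0.pkl","rb"))
for n,c in d.items():
    H=hsv(c)
    for col,lo,hi in(("orange",(6,170,110),(18,255,255)),("blue",(105,150,60),(125,255,255))):
        m=cv2.inRange(H,lo,hi)
        if n=="top": m[:120]=0;m[300:]=0;m[:,:200]=0;m[:,420:]=0
        else: m[:200]=0;m[:,:200]=0;m[:,400:]=0
        k=big(m);r=cv2.minAreaRect(k);print(n,col,cv2.contourArea(k),r,ray(c,r[0],42).round(1))
    if n=="top":
        m=cv2.inRange(H,(0,0,90),(180,60,255));k=big(m);r=cv2.minAreaRect(cv2.convexHull(k));b=cv2.boxPoints(r)
        P=np.array([ray(c,p,4)for p in b]);print(P.round(1).tolist(),[np.linalg.norm(P[i]-P[i-1]).round(1) for i in range(4)],P.mean(0))
        a=c["frame"][165:235,260:400]
    else:a=c["frame"][215:365,250:370]
    s=600//a.shape[0] if n=="side" else 5
    cv2.imwrite(f"pics/{n}_crop.png",cv2.resize(a,None,fx=s,fy=s,interpolation=cv2.INTER_CUBIC)[:,:,::-1])
E
```

```text
side orange 3.0 ((296.0, 252.5), (1.0, 6.0), 90.0) [529.4 -10.9  42. ]
side blue 260.5 ((313.3356628417969, 301.0616760253906), (19.779953002929688, 15.800554275512695), 69.44395446777344) [ 532.1 -104.8   42. ]
top orange 130.0 ((315.5, 201.0), (10.0, 15.0), 90.0) [524.5 -24.7  42. ]
top blue 178.0 ((353.5, 198.0), (12.0, 17.0), 90.0) [ 531. -107.   42.]
[[690.4, 220.5, 4.0], [720.3, -236.4, 4.0], [356.9, -246.2, 4.0], [331.1, 193.1, 4.0]] [np.float64(360.4), np.float64(457.8), np.float64(363.6), np.float64(440.0)] [524.65839438 -17.28063829   4.        ]
```

View pics/side_crop.png

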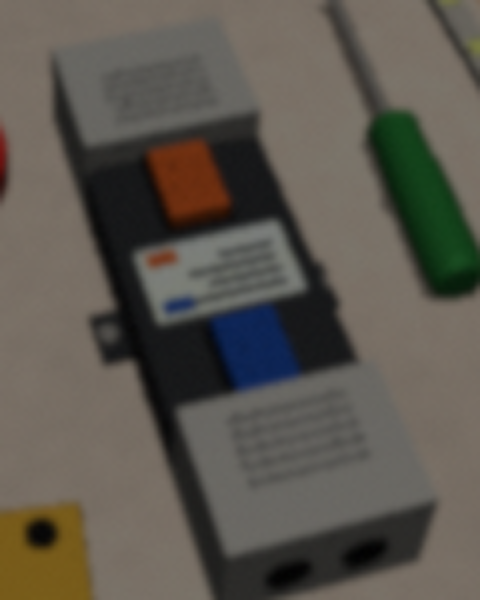

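View pics/top_crop.png

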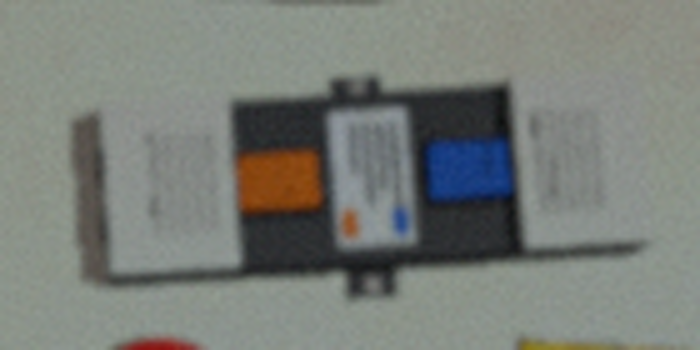

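The crops confirm it. The orange tab (side crop ~(189,180), original (297,260)) sits directly beside the light-grey cover at the far end, and the blue tab and its cover are at the near end. Next I refine yaw and position.

```bash
python3 - <<'E'
import pickle;from h import *
d=pickle.load(open("c0.pkl","rb"))
c=d["top"];H=hsv(c)
m=cv2.inRange(H,(0,0,90),(180,60,255));k=big(m);hull=cv2.convexHull(k)
g=cv2.approxPolyDP(hull,6,True)[:,0];P=np.array([ray(c,p,4) for p in g.astype(float)])
print(g.tolist(),P.round(1).tolist())
for i in range(len(P)):
    e=P[i]-P[i-1];print(np.linalg.norm(e).round(1),np.degrees(np.arctan2(e[1],e[0])).round(2))
for n,c in d.items():
    H=hsv(c).astype(int);R,G,B=[c["frame"][:,:,i].astype(float) for i in range(3)]
    for col,w,x in(("orange",np.clip(R-B-45,0,30),41),("blue",np.clip(B-R-20,0,30),-41)):
        u0,v0={"sideorange":(297,260),"sideblue":(313,301),"toporange":(316,201),"topblue":(353.5,199)}[n+col]
        yy,xx=np.mgrid[:420,:560];s=12 if n=="side" else 10
        w=w*(abs(xx-u0)<s+2)*(abs(yy-v0)<s)
        uv=((w*xx).sum()/w.sum(),(w*yy).sum()/w.sum());print(n,col,np.round(uv,2),(w>0).sum(),ray(c,uv,42).round(1))
        mm=(w>10).astype(np.uint8);b=cv2.boxPoints(cv2.minAreaRect(big(mm)));print("   ",[ray(c,q,42)[:2].round(0).tolist() for q in b])
E
```

```text
[[399, 120], [414, 278], [216, 290], [210, 131]] [[717.3, -221.5, 4.0], [358.6, -243.2, 4.0], [333.8, 191.8, 4.0], [690.9, 210.0, 4.0]]
432.4 -86.51
359.3 -176.55
435.6 93.26
357.6 2.92
side orange [296.56 259.52] 289 [526.8 -25.1  42. ]
    [[514.0, -9.0], [539.0, -3.0], [540.0, -41.0], [516.0, -47.0]]
side blue [313.19 301.38] 357 [ 531.8 -105.2   42. ]
    [[518.0, -90.0], [545.0, -86.0], [545.0, -119.0], [519.0, -123.0]]
top orange [315.49 200.78] 196 [524.9 -24.7  42. ]
    [[536.0, -6.0], [539.0, -41.0], [514.0, -42.0], [511.0, -8.0]]
top blue [353.31 198.47] 232 [ 529.9 -106.6   42. ]
    [[542.0, -87.0], [545.0, -125.0], [518.0, -126.0], [515.0, -89.0]]
```

```bash
python3 -m jog '-1 -0.88 0 0 0 -0.056; -1 -0.88 0 0 0 -0.056; -1 -0.88 0 0 0 -0.056; -1 -0.88 0 0 0 -0.056' 0 20
cat >> h.py <<'E'
def todo(s,x,z,y=0,yaw=93.4,o=(528.3,-65.3)):
    "tool-unit row from the state s to driver x,y (mm), world z"
    from scipy.spatial.transform import Rotation as R
    M=R.from_rotvec(s["eef_rot"]).as_matrix();a=np.radians(yaw)
    u=np.array([np.cos(a),np.sin(a),0]);v=np.array([-u[1],u[0],0])
    D=np.column_stack([-v if M[:,0]@v<0 else v,u,[0,0,-1]])
    D[:,0]=np.cross(D[:,1],D[:,2])
    t=np.array([*o,0])+x*u+y*v+[0,0,z];p=s["ee_pos"]-np.array([*o,0])
    print("driver xyz",(p@u).round(1),(p@v).round(1),s["ee_pos"][2].round(1),"row",(M.T@(t-s["ee_pos"])/120).round(3),(R.from_matrix(M.T@D).as_rotvec()/2/np.pi).round(4),"F",s["contact_force"].round(1),"t",s["time_s"],"gap",s["finger_gap"])
E
python3 -c "
from cell import bot;from h import *
todo(bot.get_state(),38,80)"
```

```text
time_s: 0.5
ee_pos: [251.7, 411.7, 214.0]
eef_rot: [0.091, -3.14, 0.003]
contact_force: [0.8, -0.3, -0.1]
finger_gap: 62.0
grip_force: 0.0
driver xyz 492.6 247.8 214.0 row [-2.071 -3.784  1.123] [-0.0003 -0.     -0.0002] F [ 0.8 -0.3 -0.1] t 0.5 gap 61.96116042912647
```

```bash
python3 -m jog '-0.5 -1 0 0 0 0; -0.5 -1 0 0 0 0; -0.5 -1 0 0 0 0'
python3 -m jog '-0.5 -1 0 0 0 0; -0.5 -1 0 0 0 0; -0.5 -1 0 0 0 0; -0.5 -1 0 0 0 0'
python3 -m jog '-0.5 -1 0.2 0 0 0; -0.5 -1 0.2 0 0 0; -0.5 -1 0.2 0 0 0; -0.5 -1 0.2 0 0 0'
python3 -c "
from cell import bot;from h import *
todo(bot.get_state(),38,80)"
```

```text
time_s: 0.8
ee_pos: [318.0, 296.2, 214.2]
eef_rot: [0.091, -3.14, 0.001]
contact_force: [0.1, -0.1, -0.5]
finger_gap: 38.0
grip_force: 0.0
time_s: 1.2
ee_pos: [385.8, 179.2, 214.4]
eef_rot: [-0.084, 3.14, -0.002]
contact_force: [-0.2, 0.8, 0.4]
finger_gap: 6.2
grip_force: 0.0
time_s: 1.6
ee_pos: [451.8, 63.9, 189.4]
eef_rot: [0.087, -3.139, 0.001]
contact_force: [-0.3, 0.9, -0.4]
finger_gap: 0.7
grip_force: 0.0
driver xyz 133.5 68.7 189.4 row [-0.577 -0.793  0.911] [-0.     -0.0003 -0.0007] F [-0.3  0.9 -0.4] t 1.6 gap 0.6720331262369276
```

```bash
python3 -m jog '-0.57 -0.79 0.3 0 0 0; -0.57 -0.79 0.3 0 0 0; -0.57 -0.79 0.3 0 0 0; -0.57 -0.79 0.8 0 0 0; -0.57 -0.79 0.8 0 0 0' >/dev/null
python3 -m jog '0 0 0 0 0 0; 0 0 0 0 0 0; 0 0 0 0 0 0'
python3 - <<'E'
from cell import bot,eyes;from h import *
a=[]
for n in("side","top"):
    c=eyes.capture(n);f=c["frame"];f=f[200:350,220:420] if n=="side" else f[140:260,260:420]
    a.append(cv2.resize(f,(400,300),interpolation=cv2.INTER_CUBIC))
cv2.imwrite("pics/app.png",np.hstack(a)[:,:,::-1])
todo(bot.get_state(),38,60)
E
```

```text
time_s: 2.4
ee_pos: [526.6, -24.2, 96.9]
eef_rot: [-0.094, 3.137, -0.002]
contact_force: [0.3, 0.0, 0.4]
finger_gap: 0.9
grip_force: 0.0
driver xyz 40.9 -0.5 96.5 row [ 0.005 -0.024  0.304] [-0.0002  0.0005  0.    ] F [-0.1  0.3 -0.4] t 2.5 gap 0.6411380026100048
```

View pics/app.png

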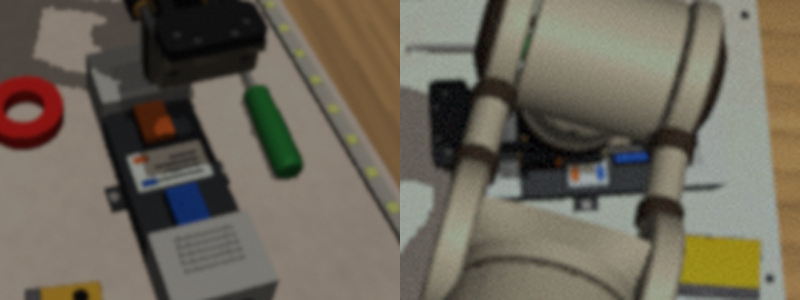

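```bash
python3 - <<'E'
from cell import bot,eyes;from h import *
s=bot.get_state();c=eyes.capture("side")
for h in(0,40,88):
    p=s["ee_pos"]+[0,0,h];print(h,proj(c,p).round(1))
f=c["frame"][150:300,220:400].copy()
f=cv2.resize(f,None,fx=4,fy=4,interpolation=cv2.INTER_CUBIC)
f=cv2.convertScaleAbs(f,alpha=1.8,beta=20)
q=(proj(c,s["ee_pos"])-[220,150])*4;cv2.circle(f,tuple(int(v) for v in q),5,(255,0,255),1)
cv2.imwrite("pics/fing.png",f[:,:,::-1])
E
```

```text
0 [297.8 236.8]
40 [299.1 218.4]
88 [300.9 193.8]
```

View pics/fing.png

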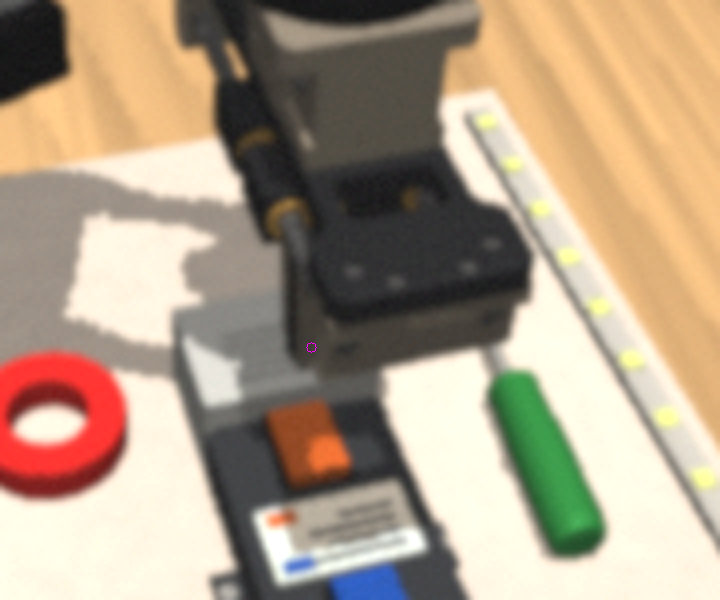

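The picture shows the fingertip left part at crop (312,350), matching the projected TCP over the driver axis. The gripper body hides the rest. Descending.

```bash
python3 -m jog '0 -0.03 0.38 0 0 0; 0 -0.03 0.38 0 0 0; 0 -0.03 0.38 0 0 0; 0 -0.03 0.38 0 0 0'
python3 -m jog '0 0 0.04 0 0 0; 0 0 0.07 0 0 0; 0 0 0.09 0 0 0; 0 0 0.09 0 0 0; 0 0 0.09 0 0 0'
python3 -c "
from cell import bot;from h import *
todo(bot.get_state(),37,36.7)"
```

```text
time_s: 2.95
ee_pos: [526.8, -28.5, 50.9]
eef_rot: [-0.093, 3.137, -0.001]
contact_force: [0.7, -0.9, -0.5]
finger_gap: 0.7
grip_force: 0.0
time_s: 3.45
ee_pos: [526.4, -28.4, 39.0]
eef_rot: [-0.093, 3.138, -0.001]
contact_force: [1.7, 0.5, 4.7]
finger_gap: 0.4
grip_force: 2.2
driver xyz 37.0 -0.3 39.0 row [0.003 0.    0.019] [-0.0001  0.0003 -0.    ] F [1.7 0.5 4.7] t 3.45 gap 0.3521188694601702
```

```bash
python3 -m jog '0 0 0.02 0 0 0; 0 0 0.02 0 0 0; 0 0 0.02 0 0 0'
python3 -c "
from cell import bot;from h import *
todo(bot.get_state(),54,36.7)"
```

```text
time_s: 3.75
ee_pos: [526.5, -28.4, 36.7]
eef_rot: [-0.093, 3.138, -0.001]
contact_force: [0.9, 0.6, 7.1]
finger_gap: 0.3
grip_force: 3.1
driver xyz 37.0 -0.4 36.7 row [0.003 0.142 0.   ] [-0.0001  0.0003 -0.0001] F [0.9 0.6 7.1] t 3.75 gap 0.27122472027839606
```

```bash
python3 -m jog '0 0.03 0 0 0 0; 0 0.06 0 0 0 0; 0 0.09 0 0 0 0; 0 0.12 0 0 0 0; 0 0.15 0 0 0 0'
python3 - <<'E'
from cell import bot,eyes;from h import *
todo(bot.get_state(),57,36.7)
a=[]
for n in("side","top"):
    c=eyes.capture(n);f=c["frame"];f=f[190:310,220:380] if n=="side" else f[140:260,250:410]
    a.append(cv2.resize(f,(400,300),interpolation=cv2.INTER_CUBIC))
cv2.imwrite("pics/push1.png",cv2.convertScaleAbs(np.hstack(a),alpha=1.6)[:,:,::-1])
E
```

```text
time_s: 4.25
ee_pos: [525.4, -11.8, 36.9]
eef_rot: [-0.093, 3.138, -0.005]
contact_force: [-0.1, -5.5, 5.9]
finger_gap: 0.2
grip_force: 3.3
driver xyz 53.6 -0.3 36.9 row [0.002 0.028 0.001] [-0.0005  0.0003  0.    ] F [-0.1 -5.5  5.9] t 4.25 gap 0.24175901849369363
```

View pics/push1.png

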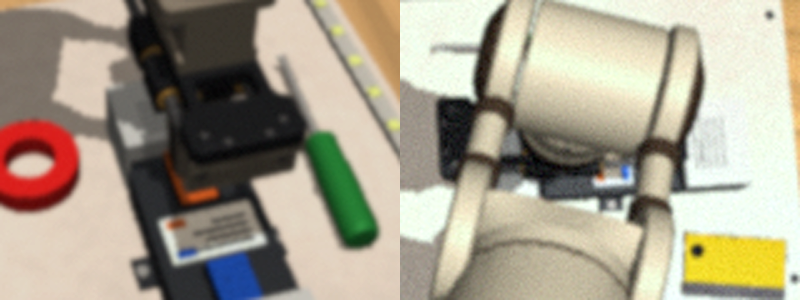

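```bash
python3 -m jog '0 0.03 0 0 0 0; 0 0.06 0 0 0 0; 0 0.09 0 0 0 0; 0 0.12 0 0 0 0; 0 0.15 0 0 0 0'
python3 -m jog '0 0.03 0 0 0 0; 0 0.06 0 0 0 0; 0 0.09 0 0 0 0; 0 0.12 0 0 0 0; 0 0.15 0 0 0 0'
python3 - <<'E'
from cell import bot,eyes;from h import *
todo(bot.get_state(),106,36.7)
c=eyes.capture("side");f=c["frame"][190:310,220:380]
cv2.imwrite("pics/push2.png",cv2.convertScaleAbs(cv2.resize(f,(640,480),interpolation=cv2.INTER_CUBIC),alpha=1.6)[:,:,::-1])
E
```

```text
time_s: 4.85
ee_pos: [524.4, 6.1, 36.9]
eef_rot: [-0.094, 3.138, -0.005]
contact_force: [0.7, -5.4, 6.0]
finger_gap: 0.4
grip_force: 3.4
time_s: 5.35
ee_pos: [521.7, 25.8, 35.4]
eef_rot: [0.093, -3.139, 0.0]
contact_force: [1.2, -1.7, 1.0]
finger_gap: 0.4
grip_force: 0.8
driver xyz 91.3 1.2 35.4 row [-0.01   0.123 -0.011] [-0.     -0.0002 -0.0001] F [ 1.2 -1.7  1. ] t 5.35 gap 0.4366592408565504
```

View pics/push2.png

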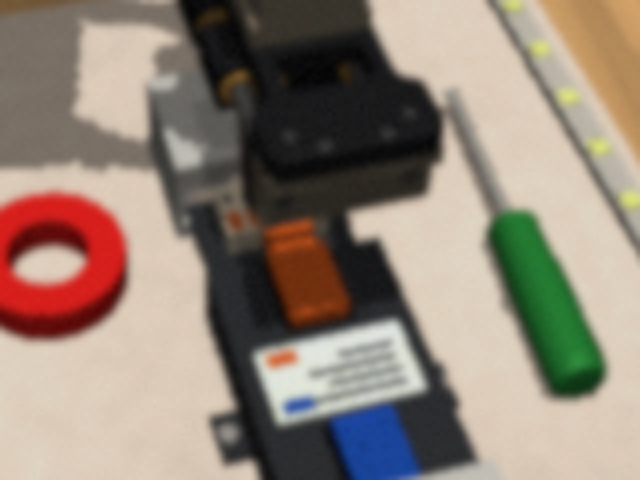

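The cover is sliding out along the rails, the tab is up again, and the terminals are showing at (235,215). Pushing a little further, slowly.

```bash
python3 -m jog '-0.005 0.03 0 0 0 0; -0.01 0.06 0 0 0 0; -0.01 0.09 0 0 0 0; -0.01 0.12 0 0 0 0; -0.01 0.15 0 0 0 0'
python3 -m jog '0 0.02 0 0 0 0; 0 0.03 0 0 0 0; 0 0.03 0 0 0 0'
python3 -m jog '0 -0.04 0 0 0 0; 0 -0.08 0 0 0 0; 0 -0.08 -0.3 0 0 0; 0 -0.08 -0.7 0 0 0; 0 -0.08 -0.9 0 0 0'
python3 -m jog '-0.3 -1 -0.2 0 0 0; -0.3 -1 -0.2 0 0 0; -0.3 -1 -0.2 0 0 0; -0.3 -1 -0.2 0 0 0; -0.3 -1 -0.2 0 0 0'
python3 - <<'E'
from cell import bot,eyes;from h import *
import pickle
d={n:eyes.capture(n) for n in("side","top")};pickle.dump(d,open("c1.pkl","wb"))
todo(bot.get_state(),106,36.7)
c=d["side"]
for x in(82,110,138):
    a=np.radians(93.4);p=np.array([528.3,-65.3,19])+x*np.array([np.cos(a),np.sin(a),0]);print(x,proj(c,p),proj(d["top"],p))
f=np.hstack([cv2.resize(d["side"]["frame"][180:330,200:400],(400,300)),cv2.resize(d["top"]["frame"][130:280,210:410],(400,300))])
cv2.imwrite("pics/end.png",cv2.convertScaleAbs(f,alpha=1.6)[:,:,::-1])
E
```

```text
time_s: 5.9
ee_pos: [522.2, 44.2, 35.7]
eef_rot: [0.093, -3.14, -0.0]
contact_force: [-0.2, -1.3, 0.4]
finger_gap: 0.8
grip_force: 0.4
time_s: 6.2
ee_pos: [522.1, 47.6, 35.8]
eef_rot: [0.093, -3.14, -0.0]
contact_force: [-0.4, -0.2, -0.1]
finger_gap: 0.3
grip_force: 0.1
time_s: 6.7
ee_pos: [524.6, 37.0, 147.8]
eef_rot: [-0.092, 3.135, -0.001]
contact_force: [1.1, -0.2, 0.7]
finger_gap: 0.4
grip_force: 0.0
time_s: 7.2
ee_pos: [565.4, -80.3, 167.5]
eef_rot: [0.09, -3.14, -0.001]
contact_force: [-0.2, 1.4, 0.3]
finger_gap: 0.6
grip_force: 0.0
driver xyz -15.7 -35.8 167.2 row [0.297 1.013 1.089] [ 0.0002 -0.0002  0.0001] F [ 0.1  0.2 -0.5] t 7.3 gap 0.2565402654918802
82 [288.14585867 249.30820403] [295.91484516 203.00275662]
110 [283.60400854 237.4625272 ] [283.24109051 203.76005528]
138 [279.30502677 226.25027946] [270.55416996 204.51814065]
```

View pics/end.png

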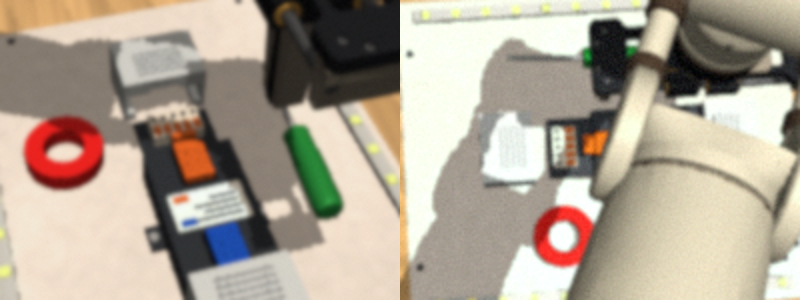

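The cover is off and flat, but the gap to the deck looks small in the top view: inner edge at crop (546,150), deck end at (550,150). Measuring it.

```bash
python3 - <<'E'
import pickle;from h import *
d=pickle.load(open("c1.pkl","rb"));a=np.radians(93.4);u=np.array([np.cos(a),np.sin(a),0])
v=np.array([-u[1],u[0],0])
f=lambda n,q,z:((ray(d[n],q,z)-[528.3,-65.3,0])@np.array([u,v]).T).round(1)
print("inner top",f("top",(283,205),50),"outer top",f("top",(251.5,206),50),"deck end",f("top",(284.5,205),19))
print("side top corners: inner L,R; outer L,R",[f("side",(200+x/2,180+y/2),50) for x,y in((120,83),(205,68),(112,43),(188,33))])
g=cv2.cvtColor(d["top"]["frame"],cv2.COLOR_RGB2GRAY)[198:212,245:300].mean(0);print(list(zip(range(245,300),g.round().astype(int))))
E
```

```text
inner top [111.6   7. ] outer top [178.9   5.1] deck end [107.4   2.9]
side top corners: inner L,R; outer L,R [array([129.9,  37.4]), array([128.2, -39.3]), array([180.5,  32.5]), array([175.5, -38.3])]
[(245, np.int64(96)), (246, np.int64(97)), (247, np.int64(97)), (248, np.int64(96)), (249, np.int64(91)), (250, np.int64(88)), (251, np.int64(97)), (252, np.int64(112)), (253, np.int64(121)), (254, np.int64(134)), (255, np.int64(152)), (256, np.int64(159)), (257, np.int64(161)), (258, np.int64(161)), (259, np.int64(155)), (260, np.int64(148)), (261, np.int64(151)), (262, np.int64(151)), (263, np.int64(147)), (264, np.int64(151)), (265, np.int64(151)), (266, np.int64(149)), (267, np.int64(151)), (268, np.int64(150)), (269, np.int64(149)), (270, np.int64(151)), (271, np.int64(149)), (272, np.int64(150)), (273, np.int64(157)), (274, np.int64(161)), (275, np.int64(162)), (276, np.int64(162)), (277, np.int64(161)), (278, np.int64(162)), (279, np.int64(162)), (280, np.int64(162)), (281, np.int64(153)), (282, np.int64(121)), (283, np.int64(78)), (284, np.int64(47)), (285, np.int64(66)), (286, np.int64(117)), (287, np.int64(141)), (288, np.int64(130)), (289, np.int64(122)), (290, np.int64(124)), (291, np.int64(120)), (292, np.int64(102)), (293, np.int64(80)), (294, np.int64(72)), (295, np.int64(72)), (296, np.int64(76)), (297, np.int64(79)), (298, np.int64(65)), (299, np.int64(44))]
```

The side view puts the inner edge at about 129 mm and the outer at about 178 mm. In the top view the vent pattern has shifted about 30 px, or 65 mm. Both put the cover's origin at about 154 mm, well beyond 138; the thin bright strip up to column 281 in the top view is the panel between cover and deck. The arm is clear, so I'm handing in.

```bash
python3 -c "
from cell import bot
print(bot.job_done())"
```

```text
the job is handed in; nothing more can be done
None
```

I pressed the orange tab in and pushed the low-voltage cover off its rails: its origin is now about 154 mm out (138 mm needed), it lies flat on the panel and the terminals are open; the mains end, tape, squeegee and screwdriver were left alone, and I handed in at about 7.3 s.

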